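Screw in the dust elbow and slide on its canister

TASK

Screw the orange dust elbow clockwise (seen from above) into the port held in the vise until it has gone tight and its spigot points straight at the blue dust canister; if the spigot passes the canister while still turning freely, keep going, but once tight do not turn it past the canister. Then slide the canister along its cradle, without lifting it out, onto the spigot until it is fully home against the elbow's collar. Leave the chisel, the try square and the glue pot where they are.

Things in the scene. Friction and masses are not known exactly. Their poses are not given: they have to be found in the camera images.
- jig: The work holder, a plywood board 170 x 420 x 18 mm fixed on the bench; origin at the centre of its underside, z up. The elbow's screw axis is vertical at x = 0, y = -130 mm in this frame; the canister lies further along +y, its centre line over x = 0.
- port_top (a point): The centre of the top of the steel port block (50 x 50 mm) on the screw axis, 58 mm above the bench. Wooden vise jaws 52 mm high hold it on both sides, out to 48 mm in the jig's x, with clamp-screw heads out to 72 mm, 49 mm high.
- cradle_floor (a point): The centre of the wooden cradle's floor, 64 mm above the bench, under the canister. The cradle is 119 mm long in the jig's y (this point +-59 mm), its near end 96 mm from the screw axis; two low side rails, 46 mm apart inside, 64 mm outside, have their tops 76 mm above the bench.
- elbow (a joint): The elbow's loose turn, rad, growing clockwise from above; 0 = the thread has run up to its stop and resistance begins. Starts at -8.2 to -3.6, so the spigot may pass the canister once while loose. Takes about 0.3 N m (5 N on the spigot 62 mm out), either way. It can be pushed round with closed fingers against the spigot's side, and stays where left.
- tighten (a joint): The elbow's further clockwise turn after resistance has begun, rad; 0 at the start. At 0.60 the spigot points along the jig's +y, straight at the canister; beyond 0.76 it is over-tightened and spoilt. The resistance steps up to 0.5 N m and climbs to 0.6 at 0.6 (about 11 N on the spigot 62 mm out). It stays where left; the spigot's whole angle is elbow + tighten.
- elbow_center (a point): A point of the elbow on its screw axis at the height of the spigot's centre line (85 mm above the bench when tight); its y axis points out along the spigot and z is up. The elbow's body round it is 38 mm across and its top is 20 mm above this point. It sinks 2.5 mm a turn.
- spigot_tip (a point): The centre of the free end of the elbow's level orange spigot, 90 mm out from the screw axis. The spigot is 26 mm across at the collar, 24 mm at 70 mm out and tapers to 18 mm at the tip.
- collar_face (a point): The centre of the outer face of the elbow's orange collar (42 mm across, 6 mm thick), 36 mm out from the screw axis at the root of the spigot: the canister's mouth goes against it.
- canister_center (a point): The centre (half-way along, on the centre line) of the loose blue dust canister, a level cylinder 42 mm across and 130 mm long, about 120 g, lying in the cradle; y points from its mouth to its closed end.
- canister_mouth (a point): The centre of the canister's open end (bore 35 mm, about 120 mm deep), which faces the elbow; 65 mm from its centre, at the start 106 to 121 mm from the screw axis.
- canister_end (a point): The centre of the canister's flat closed end, the end away from the elbow; push here to slide it along the cradle. It slides with a push of about 1 N.
- chisel: A bystander: chisel with a black handle, 245 mm long, 28 mm high, lying on the bench by the jig; origin under its middle, y along the blade.
- square: A bystander: small try square, black stock 20 x 110 x 18 mm, yellow blade reaching 120 mm along its +x; origin under the middle of the stock.
- glue_pot: A bystander: jar 68 mm across and 65 mm high, white lid; origin at the centre of its underside.
Mind the look-alikes: they are no part of the job. What is shaped like the part that bears canister_center but pink, red or yellow is not meant.

How it is judged (in metres and radians):
On the way:
1. the elbow is tight with its spigot pointing at the canister (within 0.1 rad) and has stopped turning, before the canister reaches it (value of joint tighten above 0.4 rad and angle between the y axis of elbow_center and the y axis of jig, either way round below 0.1 rad and velocity of joint elbow between -0.05 and 0.05 rad/s and velocity of joint tighten between -0.05 and 0.05 rad/s and distance between canister_mouth and collar_face above 0.055 m), for 0.2 s.
At the end, for the whole second after the job is handed in: The elbow has been tightened and its spigot points along the cradle (within 0.1 rad), and the canister lies still over the spigot, its mouth within 5 mm of the collar face (value of joint tighten above 0.4 rad and angle between the y axis of elbow_center and the y axis of jig, either way round below 0.1 rad and y of canister_mouth in the frame of collar_face between -0.005 and 0.005 m and distance between canister_mouth and collar_face below 0.009 m and angle between the y axis of canister_center and the y axis of elbow_center, either way round below 0.14 rad and linear speed of canister below 0.01 m/s); the robot touches nothing.
It fails at once if the elbow is turned more than 0.16 rad past the set angle (joint tighten beyond 0.76) (value of joint tighten above 0.76 rad).
It fails at once if the canister is lifted out of the cradle (its centre more than 20 mm up) (z of canister_center in the frame of jig above 0.105 m).
It fails at once if the chisel is moved by more than 20 mm (distance of chisel from where it was at the start of the episode above 0.02 m).
It fails at once if the try square is moved by more than 20 mm (distance of square from where it was at the start of the episode above 0.02 m).
It fails at once if the glue pot is moved by more than 20 mm (distance of glue_pot from where it was at the start of the episode above 0.02 m).
It also fails if it takes over 64 s, if anything falls off the work surface, if the arm or the gripper's body presses on something with over 40 N, if the wrist force passes 120 N, or if a joint passes its speed limit or range.

ROBOT

A 6-joint arm with a two-finger parallel gripper is mounted at the origin on the work surface. World frame = base frame: x ahead of the robot, y to its left, z up, the work surface at z = 0. Lengths are in m, angles in degrees, forces in N, time in s.
With the tool pointing down it reaches from about 0.3 to 0.75 m from the base axis. Payload 8.5 kg.
Tool frame: the origin (TCP) lies between the finger pads; the fingertips stand ahead of it and the grasp point (between the pads) lies 8 mm behind it (env.tcp_to_tips is the z of the fingertips in the tool frame, in m); z points along the fingers, x is the direction in which the jaws open and shut, and the axes are right-handed (so a half turn about z gives the same grasp; the last joint's range is limited). The gripper opens to 85 mm and grips with 20 to 120 N. Pads are 22 mm wide; open, the fingers measure 114 mm over their backs; the gripper's body (76 mm by 85 mm) begins 54 mm behind the grasp point. The pads swing forward as they close: fully open they stand 13 mm farther back than shut.
Start: joints at [-85.388, 21.807, 74.336, -0, 83.858, -12.336], TCP at [0.16, -0.526, 0.242] pointing down, gripper open.
Joint ranges: [-178.18, 178.18], [-50.72, 133.34], [12.68, 142.11], [-81.47, 261.47], [9.98, 163.14], [-165.26, 165.26]. Speed limits (degrees/s): [136.94, 136.94, 180, 180, 180, 180].

INTERFACE

Orientations are given as a 3x3 rotation matrix whose columns are the frame's x, y, z axes.
In Python, from rig import observe, viewer, env gives the robot as it stands.
- The arm moves only by the tool jog_arm, never from a script. Its arguments are lists of equal length, an entry for each row: "dr": the turn, a rotation vector about the tool's x, y, z in rad, a list of three; "slide": the shift along the tool's x, y, z in m, a list of three; "gripper": the opening, from -1 (shut) to 1 (fully open), so that 0 is half open. In form: {"dr": [[rx, ry, rz], ...], "slide": [[dx, dy, dz], ...], "gripper": [gripper, ...]}. A call has exactly 10 rows; each row shifts and turns the commanded pose from where the row before left it, along the tool's axes as they then stand; what a row does not reach is not made up. A row lasts 1/10 s, in which the tool goes at most 50 mm and 8.59 degrees, less where a joint would pass 70% of its speed; a pose out of reach is approached as far as the arm can. A call is refused whole if a number of a shift passes 0.05 or a number of a turn 0.15, either way. A call with a gripper value outside its range is refused whole. The fingers move at their own pace and stop on an object; "force" is the grip in N (left out, the last holds). Time passes only in rows, so rows that do not move let the fingers close, or fill a call up. It gives the time, the measured TCP pose, the force and the opening at its end, in the units of the state.
- observe(): the state, without advancing time (a new reading comes with each control period).
- viewer.get_image(name): name is "scene" or "top"; returns a dict with "pixels" (384x512x3 uint8, blue, green, red), "camera_matrix" (3x3 intrinsics, pixels), "dist_coeffs" ([k1, k2, p1, p2, k3] as OpenCV has them; the pictures are not rectified), "R" (3x3) and "t" (3): a world point X has camera coordinates R X + t. Camera axes: x right, y down, z forward; pixel columns grow to the right and rows downward; lengths in m; the calibration is good to about 2 mm. A picture is of the moment at which its call begins. There is no depth.
- env.close_job(): hands the job in, once; it reports no verdict.
The state is a dict: "time_s": time; "q": joint angles; "qvel": joint speeds; "joint_efforts": joint torques, N m; "position": TCP position; "tool_rot": TCP orientation; "ft_force": force on the tool from outside, world axes, zero at the start; "wrist_torque": the same for the moment, N m; "grip_width": finger opening in m.
Only numpy, scipy, OpenCV 4.12 (cv2) and the standard library are available. Lean on these libraries where they do the work, as an engineer would, in place of code of your own. Each camera call takes 0.05 s, during which the arm holds its last target.

## Working session

There is one attempt and no reset: what is moved stays moved. The work goes in short steps, Python scripts to look and compute and a tool call to move; the robot and the scene stay as the last step left them, time stands still between calls to the robot, and variables do not carry over. Pictures are saved under pics/ and viewed, and the job is handed in when it is done.

Besides the shell and the picture viewer there is one more tool, called after "Call:" by a JSON object that holds its "method" and its "body". jog_arm: Moves the arm, as the interface text tells. Its arguments: {"type":"object","properties":{"dr":{"type":"array","items":{"type":"array","items":{"type":"number"}}},"slide":{"type":"array","items":{"type":"array","items":{"type":"number"}}},"gripper":{"type":"array","items":{"type":"number"}},"force":{"type":"number"}},"required":["dr","slide","gripper"]}

```bash
ls; mkdir -p pics
python3 - <<'E'
from rig import observe, viewer, env
import cv2,json
s=observe(); print(s); print(env.tcp_to_tips)
for n in("scene","top"):
    d=viewer.get_image(n); cv2.imwrite(f"pics/{n}0.png",d["pixels"]); print(n,d["camera_matrix"],d["dist_coeffs"],d["R"],d["t"])
E
```

```text
pics
{'time_s': 0.0, 'q': array([-8.53865492e+01,  2.18430510e+01,  7.43865899e+01, -2.93516091e-03,
        8.38579718e+01, -1.23357545e+01]), 'qvel': array([ 0.09452425, -0.04988253,  0.04063584, -0.04656084, -0.01490686,
        0.01210164]), 'joint_efforts': array([-8.68157367e-04, -4.48472750e+01, -2.31275547e+01, -2.37420545e-04,
        4.94160166e-03,  4.18057567e-06]), 'position': array([ 0.16030015, -0.52582123,  0.24168165]), 'tool_rot': array([[ 2.91528943e-01, -9.56561992e-01, -1.73761392e-04],
       [-9.56560825e-01, -2.91528863e-01,  1.52007712e-03],
       [-1.50470446e-03, -2.76933134e-04, -9.99998830e-01]]), 'ft_force': array([-0.17625386, -0.10600921,  0.79854551]), 'wrist_torque': array([ 0.03401234, -0.01238893, -0.01932136]), 'grip_width': 0.0853520816894352}
0.011
scene [[453.03194751   0.         251.30101506]
 [  0.         453.03194751 188.10427411]
 [  0.           0.           1.        ]] [-0.02591856  0.          0.          0.          0.        ] [[-0.25175996  0.96749293  0.02396575]
 [ 0.56484832  0.16700212 -0.80811921]
 [-0.78585196 -0.18991505 -0.5885312 ]] [ 0.0744512  -0.25613909  1.41425559]
top [[415.9109506    0.         246.4761186 ]
 [  0.         415.9109506  195.07948292]
 [  0.           0.           1.        ]] [-0.14923716  0.          0.          0.          0.        ] [[-0.00383718 -0.99965448 -0.02600393]
 [-0.98934423  0.00757983 -0.14539789]
 [ 0.14554475  0.02516892 -0.98903147]] [0.100201   0.57369298 0.8412822 ]
```

View pics/scene0.png

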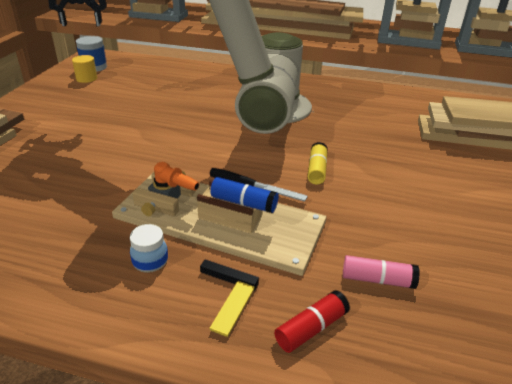

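View pics/top0.png

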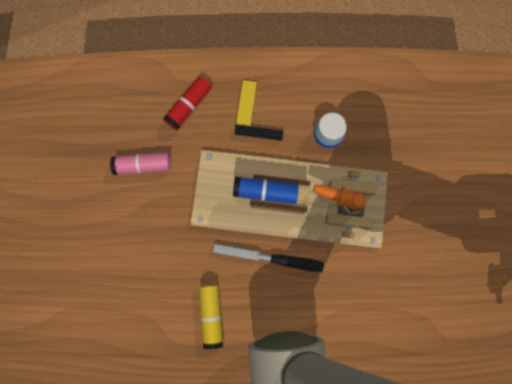

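The scene view shows the elbow at about (162,172) with its spigot tip at (197,185), and the blue canister at (243,194). In the top view the elbow body is at (357,200), the spigot tip at (316,190) and the canister spans (235..300,190). The glue pot, try square and chisel lie clear of the jig. Next I'll measure these.

```bash
cat > h.py <<'E'
import numpy as np,cv2
from rig import observe, viewer, env
def ray(d,uv):
    p=cv2.undistortPoints(np.array(uv,float).reshape(-1,1,2),d["camera_matrix"],d["dist_coeffs"]).reshape(-1,2)
    R=np.array(d["R"]);t=np.array(d["t"]); C=-R.T@t
    return C,(np.c_[p,np.ones(len(p))]@R)
def plane(d,uv,z):
    C,D=ray(d,uv); return C+D*((z-C[2])/D[:,2])[:,None]
def proj(d,X):
    r,_=cv2.Rodrigues(np.array(d["R"])); return cv2.projectPoints(np.array(X,float).reshape(-1,1,3),r,np.array(d["t"]),d["camera_matrix"],d["dist_coeffs"])[0].reshape(-1,2)
def masks(im):
    h=cv2.cvtColor(im,cv2.COLOR_BGR2HSV)
    return dict(blue=cv2.inRange(h,(105,150,60),(130,255,255)),orange=cv2.inRange(h,(3,200,110),(12,255,255)))
def big(m):
    n,l,s,c=cv2.connectedComponentsWithStats(m); i=1+np.argmax(s[1:,4]); return (l==i),s[i],c[i]
E
python3 - <<'E'
from h import *
for n in("top","scene"):
    d=viewer.get_image(n); np.save(n+".npy",d,allow_pickle=True)
    im=d["pixels"]
    for k,m in masks(im).items():
        n_,l,s,c=cv2.connectedComponentsWithStats(m)
        print(n,k,[(s[i].tolist(),c[i].round(1).tolist()) for i in range(1,n_) if s[i,4]>25])
    x,y,w,h=(180,140,220,120) if n=="top" else (100,150,240,130)
    cv2.imwrite(f"pics/{n}_crop.png",cv2.resize(im[y:y+h,x:x+w],None,fx=3.3,fy=3.3,interpolation=cv2.INTER_CUBIC))
E
```

```text
top blue [([238, 178, 25, 21, 415], [250.1, 187.9]), ([266, 181, 32, 22, 576], [281.4, 191.7])]
top orange [([315, 186, 18, 11, 88], [322.8, 190.0]), ([353, 193, 12, 8, 28], [358.0, 197.1])]
scene blue [([78, 48, 27, 17, 200], [95.2, 55.0]), ([211, 177, 33, 26, 607], [226.3, 189.0]), ([244, 185, 26, 25, 458], [255.8, 197.2]), ([271, 193, 7, 19, 61], [274.2, 201.9]), ([132, 252, 35, 18, 239], [149.8, 263.4])]
scene orange [([155, 163, 41, 27, 541], [170.5, 175.9])]
```

View pics/top_crop.png

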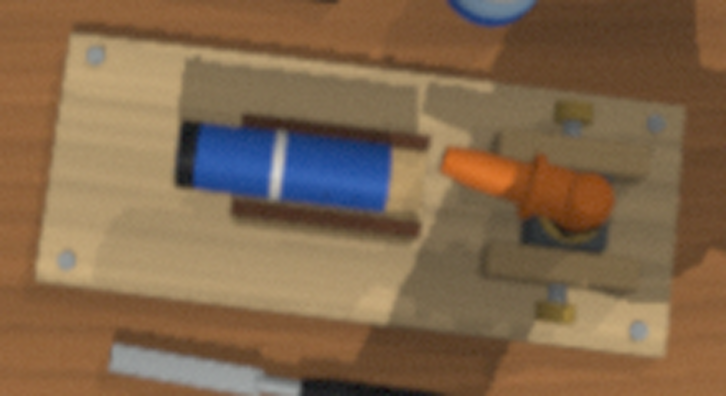

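View pics/scene_crop.png

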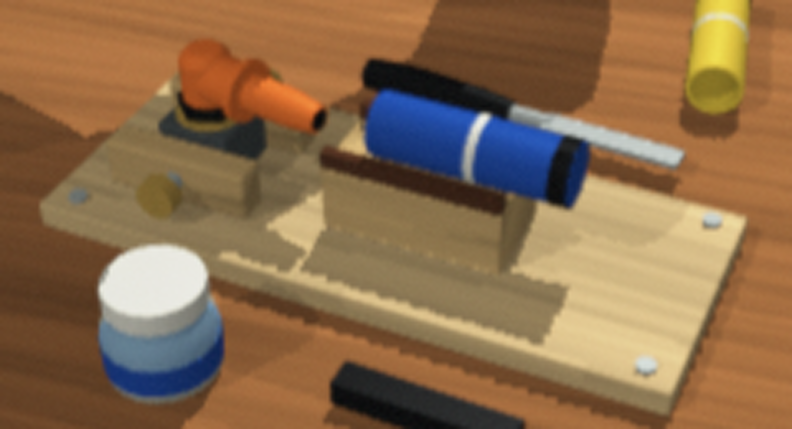

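The top crop shows board corners near (72,33), (686,105), (664,356), (36,282) and corner bolts near (96,55), (656,124), (638,331), (66,260), all in crop pixels. The spigot points almost at the canister.

```bash
cat > jig.py <<'E'
from h import *
d=np.load("top.npy",allow_pickle=True).item()
def cr(p): return (np.array(p,float)+.5)/3.3-.5+[180,140]
c=plane(d,cr([(72,33),(686,105),(664,356),(36,282)]),.018)
b=plane(d,cr([(96,55),(656,124),(638,331),(66,260)]),.021)
if __name__=="__main__":
    print("C",-np.array(d["R"]).T@d["t"])
    print(c.round(4)); print([np.linalg.norm(c[i]-c[i-1]).round(4) for i in range(4)])
    for q in(c,b):
        m=q.mean(0); y=(q[0]+q[3]-q[1]-q[2])[:2]; y/=np.linalg.norm(y); x2=(q[0]+q[1]-q[2]-q[3])[:2]; x=np.array([y[1],-y[0]])
        print("centre",m.round(4),"ydir",y.round(4),np.degrees(np.arctan2(y[1],y[0])).round(2),"xdir chk",np.degrees(np.arctan2(x2[1],x2[0])).round(2))
        print("axis",(m[:2]-.13*y).round(4))
    m=c.mean(0)[:2]
    # canister and spigot in the plane 85
    D=d
    can=plane(d,cr([(178,155),(388,178)]),.085); print("can ctrline",can.round(4),np.linalg.norm(can[0]-can[1]))
    v=can[0]-can[1]; print(np.degrees(np.arctan2(v[1],v[0])))
    sp=plane(d,cr([(445,159),(520,175)]),.0875); v=sp[0]-sp[1]; print("spigot",sp.round(4),np.degrees(np.arctan2(v[1],v[0])))
    el=plane(d,cr([(581,200)]),.1); print("body",el.round(4))
E
python3 jig.py
```

```text
C [0.44552011 0.07464371 0.91807394]
[[ 0.6815  0.1979  0.018 ]
 [ 0.6287 -0.217   0.018 ]
 [ 0.4607 -0.1937  0.018 ]
 [ 0.5127  0.2198  0.018 ]]
[np.float64(0.1702), np.float64(0.4182), np.float64(0.1696), np.float64(0.4167)]
centre [0.5709 0.0018 0.018 ] ydir [0.1256 0.9921] 82.79 xdir chk -7.62
axis [ 0.5546 -0.1272]
centre [0.5712 0.0025 0.021 ] ydir [0.1316 0.9913] 82.44 xdir chk -7.65
axis [ 0.5541 -0.1264]
can ctrline [[ 0.5857  0.122   0.085 ]
 [ 0.5704 -0.0069  0.085 ]] 0.12983040478811858
83.2206254952138
spigot [[ 0.5815 -0.042   0.0875]
 [ 0.5712 -0.088   0.0875]] 77.40637431279578
body [[ 0.5538 -0.1222  0.1   ]]
```

Call:
{"method": "jog_arm", "body": {"dr": [[0,0,0],[0,0,0],[0,0,0],[0,0,0],[0,0,0],[0,0,0],[0,0,0],[0,0,0],[0,0,0],[0,0,0]], "slide": [[-0.0227,-0.0377,0],[-0.0227,-0.0377,0],[-0.0227,-0.0377,0],[-0.0227,-0.0377,0],[-0.0227,-0.0377,0],[-0.0227,-0.0377,0],[-0.0227,-0.0377,0],[-0.0227,-0.0377,0],[-0.0227,-0.0377,0],[-0.0227,-0.0377,0]], "gripper": [0.3,0.3,0.3,0.3,0.3,0.3,0.3,0.3,0.3,0.3], "force": 25}}

```text
time_s: 1.2
position: [0.4557, -0.1974, 0.2423]
tool_rot: [[0.292, -0.957, -0.0], [-0.957, -0.292, -0.0], [0.0, 0.0, -1.0]]
ft_force: [1.2, -1.1, 0.1]
grip_width: 0.0556
```

Call:
{"method": "jog_arm", "body": {"dr": [[0,0,0],[0,0,0],[0,0,0],[0,0,0],[0,0,-0.14],[0,0,-0.14],[0,0,-0.14],[0,0,-0.14],[0,0,-0.14],[0,0,-0.14]], "slide": [[-0.0227,-0.0377,0],[-0.0227,-0.0377,0],[-0.0227,-0.0377,0],[-0.0227,-0.0377,0],[0,0,0.01],[0,0,0.01],[0,0,0.01],[0,0,0.01],[0,0,0.01],[0,0,0.01]], "gripper": [0.3,0.3,0.3,0.3,0.3,0.3,0.3,0.3,0.3,0.3]}}

```text
time_s: 2.2
position: [0.5725, -0.0682, 0.1817]
tool_rot: [[0.909, -0.416, -0.0], [-0.416, -0.909, 0.0], [-0.0, 0.0, -1.0]]
ft_force: [0.2, 0.7, -0.0]
grip_width: 0.0552
```

Call:
{"method": "jog_arm", "body": {"dr": [[0,0,-0.138],[0,0,0],[0,0,0],[0,0,0],[0,0,0],[0,0,0],[0,0,0],[0,0,0],[0,0,0],[0,0,0]], "slide": [[0,0,0.02],[0,0,0.02],[0,0,0.02],[0,0,0.02],[0,0,0.02],[0,0,0],[0,0,0],[0,0,0],[0,0,0],[0,0,0]], "gripper": [0.3,0.3,0.3,0.3,0.3,0.3,-1,-1,-1,-1]}}

```text
time_s: 3.2
position: [0.5735, -0.0684, 0.0835]
tool_rot: [[0.956, -0.293, 0.003], [-0.293, -0.956, -0.001], [0.003, -0.0, -1.0]]
ft_force: [2.8, 0.3, 3.7]
grip_width: 0.0235
```

```bash
cat > look.py <<'E'
import sys
from h import *
tag=sys.argv[1]
for n in("top","scene"):
    d=viewer.get_image(n); x,y,w,h=(210,150,200,110) if n=="top" else (100,130,200,130)
    cv2.imwrite(f"pics/{tag}_{n}.png",cv2.resize(d["pixels"][y:y+h,x:x+w],None,fx=3,fy=3,interpolation=cv2.INTER_CUBIC)); np.save(f"{tag}_{n}.npy",d,allow_pickle=True)
s=observe(); print(s["time_s"],s["q"].round(1),s["position"].round(4),s["ft_force"].round(1),s["grip_width"]); R=s["tool_rot"]; print("yaw",np.degrees(np.arctan2(R[1,0],R[0,0])))
a=np.array([.5544,-.1269]); v=s["position"][:2]-a; print("r",np.linalg.norm(v),"ang",np.degrees(np.arctan2(v[1],v[0])))
a=cv2.imread(f"pics/{tag}_top.png");b=cv2.imread(f"pics/{tag}_scene.png")
cv2.imwrite(f"pics/{tag}.png",cv2.resize(np.vstack([a,b]),None,fx=.8,fy=.8))
E
python3 look.py g1
```

```text
3.3 [-18.5  33.5  82.9   0.   63.4  -1.5] [ 0.5735 -0.0684  0.0834] [3.1 0.2 5.4] 0.023447209122539815
yaw -17.01427356493838
r 0.06154461285473078 ang 71.90902355170215
```

View pics/g1.png

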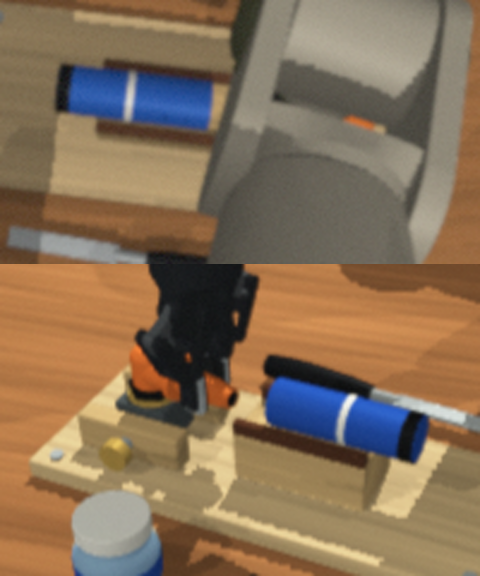

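The fingers straddle the spigot (the scene half shows the pads around it at about (210,390)). The opening is 23.4 mm, which matches the spigot. Now I'll turn it clockwise.

Call:
{"method": "jog_arm", "body": {"dr": [[0,0,0.12],[0,0,0.12],[0,0,0.12],[0,0,0.12],[0,0,0.12],[0,0,0.12],[0,0,0.12],[0,0,0.12],[0,0,0.12],[0,0,0.12]], "slide": [[0.0074,0.00045,5e-05],[0.0074,0.00045,5e-05],[0.0074,0.00045,5e-05],[0.0074,0.00045,5e-05],[0.0074,0.00045,5e-05],[0.0074,0.00045,5e-05],[0.0074,0.00045,5e-05],[0.0074,0.00045,5e-05],[0.0074,0.00045,5e-05],[0.0074,0.00045,5e-05]], "gripper": [-1,-1,-1,-1,-1,-1,-1,-1,-1,-1]}}

```text
time_s: 4.3
position: [0.6167, -0.1227, 0.0829]
tool_rot: [[0.069, -0.998, 0.002], [-0.998, -0.069, 0.0], [0.0, -0.002, -1.0]]
ft_force: [0.7, 3.3, 6.5]
grip_width: 0.0239
```

```bash
python3 look.py g2
```

```text
4.4 [-22.1  37.8  73.8   0.   68.2  63.9] [ 0.6167 -0.1233  0.0829] [ 1.6 -0.   6.9] 0.02399775187036811
yaw -86.00484251320387
r 0.06243726394080887 ang 3.320330963213017
```

View pics/g2.png

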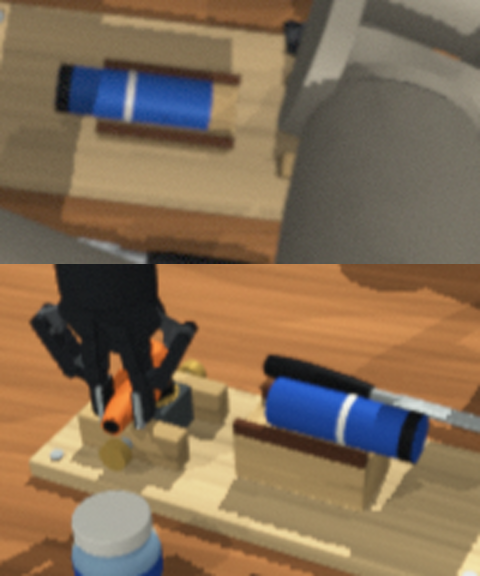

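The spigot turned with the fingers: its tip is now at about (110,425) in the lower half, pointing away from the robot. Continuing.

Call:
{"method": "jog_arm", "body": {"dr": [[0,0,0.12],[0,0,0.12],[0,0,0.12],[0,0,0.12],[0,0,0.12],[0,0,0.12],[0,0,0.12],[0,0,0.12],[0,0,0.12],[0,0,0.12]], "slide": [[0.0074,0.00045,5e-05],[0.0074,0.00045,5e-05],[0.0074,0.00045,5e-05],[0.0074,0.00045,5e-05],[0.0074,0.00045,5e-05],[0.0074,0.00045,5e-05],[0.0074,0.00045,5e-05],[0.0074,0.00045,5e-05],[0.0074,0.00045,5e-05],[0.0074,0.00045,5e-05]], "gripper": [-1,-1,-1,-1,-1,-1,-1,-1,-1,-1]}}

```text
time_s: 5.4
position: [0.5814, -0.1828, 0.0823]
tool_rot: [[-0.905, -0.426, 0.002], [-0.426, 0.905, 0.001], [-0.002, -0.0, -1.0]]
ft_force: [3.5, 4.0, 6.1]
grip_width: 0.0236
```

```bash
python3 look.py g3
```

```text
5.5 [-2.860e+01  3.620e+01  7.740e+01  1.000e-01  6.630e+01  1.261e+02] [ 0.5809 -0.1829  0.0823] [1.  2.9 6.3] 0.02357187927264475
yaw -154.7699915851777
r 0.06200843529605953 ang -64.67040643813411
```

View pics/g3.png

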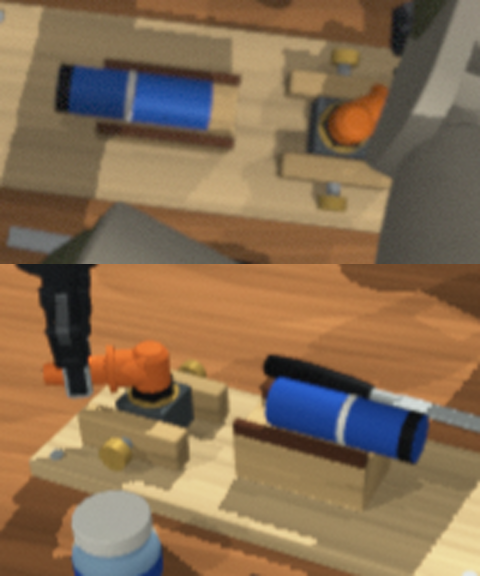

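The elbow now points to -65° with grip kept. Regrasping half a turn back.

Call:
{"method": "jog_arm", "body": {"dr": [[0,0,0],[0,0,0],[0,0,0],[0,0,0],[0,0,-0.1496],[0,0,-0.1496],[0,0,-0.1496],[0,0,-0.1496],[0,0,-0.1496],[0,0,-0.1496]], "slide": [[0,0,0],[0,0,0],[0,0,-0.025],[0,0,-0.025],[0,0,0],[0,0,0],[0,0,0],[0,0,0],[0,0,0],[0,0,0]], "gripper": [0.2,0.2,0.2,0.2,0.2,0.2,0.2,0.2,0.2,0.2]}}

```text
time_s: 6.5
position: [0.5806, -0.1831, 0.1308]
tool_rot: [[-0.22, -0.975, -0.001], [-0.975, 0.22, 0.001], [-0.0, 0.002, -1.0]]
ft_force: [-0.5, 0.1, -0.7]
grip_width: 0.051
```

Call:
{"method": "jog_arm", "body": {"dr": [[0,0,-0.1496],[0,0,-0.1496],[0,0,-0.1496],[0,0,-0.1496],[0,0,-0.1496],[0,0,-0.1496],[0,0,-0.1496],[0,0,-0.1496],[0,0,-0.1496],[0,0,-0.1496]], "slide": [[0,0,0],[0,0,0],[0,0,0],[0,0,0],[0,0,0],[0,0,0],[0,0,0],[0,0,0],[0,0,0],[0,0,0]], "gripper": [0.2,0.2,0.2,0.2,0.2,0.2,0.2,0.2,0.2,0.2]}}

```text
time_s: 7.5
position: [0.5806, -0.1831, 0.1308]
tool_rot: [[0.956, -0.293, -0.001], [-0.293, -0.956, 0.0], [-0.002, -0.0, -1.0]]
ft_force: [-0.5, 1.1, 0.0]
grip_width: 0.0512
```

Call:
{"method": "jog_arm", "body": {"dr": [[0,0,-0.1496],[0,0,-0.1496],[0,0,-0.1496],[0,0,-0.1496],[0,0,-0.1496],[0,0,0],[0,0,0],[0,0,0],[0,0,0],[0,0,0]], "slide": [[0,0,0],[0,0,0],[0,0,0],[0,0,0],[0,0,0],[0,0,0],[0,0,0.025],[0,0,0.025],[0,0,0],[0,0,0]], "gripper": [0.2,0.2,0.2,0.2,0.2,0.2,0.2,0.2,0.2,0.2]}}

```text
time_s: 8.5
position: [0.581, -0.1832, 0.0816]
tool_rot: [[0.904, 0.428, -0.001], [0.428, -0.904, 0.0], [-0.0, -0.0, -1.0]]
ft_force: [-0.1, 0.4, -0.7]
grip_width: 0.0514
```

```bash
python3 look.py g4
```

```text
8.6 [-28.6  36.2  77.3  -0.   66.4 -54. ] [ 0.5815 -0.1835  0.0827] [-0.2  0.  -0. ] 0.05117665442569231
yaw 25.39922138849388
r 0.06276733983894994 ang -64.38372844193125
```

View pics/g4.png

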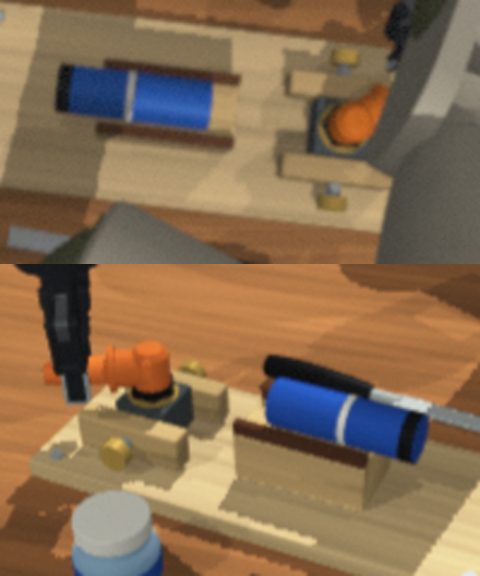

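Call:
{"method": "jog_arm", "body": {"dr": [[0,0,0],[0,0,0],[0,0,0],[0,0,0.12],[0,0,0.12],[0,0,0.12],[0,0,0.12],[0,0,0.12],[0,0,0.12],[0,0,0.12]], "slide": [[0,0,0],[0,0,0],[0,0,0],[-0.0074,-0.00045,5e-05],[-0.0074,-0.00045,5e-05],[-0.0074,-0.00045,5e-05],[-0.0074,-0.00045,5e-05],[-0.0074,-0.00045,5e-05],[-0.0074,-0.00045,5e-05],[-0.0074,-0.00045,5e-05]], "gripper": [-1,-1,-1,-1,-1,-1,-1,-1,-1,-1]}}

```text
time_s: 9.6
position: [0.531, -0.1841, 0.0817]
tool_rot: [[0.921, -0.39, 0.002], [-0.39, -0.921, -0.0], [0.002, -0.001, -1.0]]
ft_force: [2.6, 3.7, 3.2]
grip_width: 0.0239
```

Call:
{"method": "jog_arm", "body": {"dr": [[0,0,0.12],[0,0,0.12],[0,0,0.12],[0,0,0.12],[0,0,0.12],[0,0,0.12],[0,0,0.12],[0,0,0.12],[0,0,0.12],[0,0,0.12]], "slide": [[-0.0074,-0.00045,5e-05],[-0.0074,-0.00045,5e-05],[-0.0074,-0.00045,5e-05],[-0.0074,-0.00045,5e-05],[-0.0074,-0.00045,5e-05],[-0.0074,-0.00045,5e-05],[-0.0074,-0.00045,5e-05],[-0.0074,-0.00045,5e-05],[-0.0074,-0.00045,5e-05],[-0.0074,-0.00045,5e-05]], "gripper": [-1,-1,-1,-1,-1,-1,-1,-1,-1,-1]}}

```text
time_s: 10.6
position: [0.4934, -0.1256, 0.0813]
tool_rot: [[-0.029, -1.0, 0.002], [-1.0, 0.029, -0.001], [0.001, -0.002, -1.0]]
ft_force: [4.0, 1.3, 3.1]
grip_width: 0.0234
```

```bash
python3 look.py g5
```

```text
10.7 [-27.6  28.3  94.3   0.   57.3  63.8] [ 0.4933 -0.1252  0.0812] [2.7 4.9 3.6] 0.02364940871888694
yaw -91.42264007111083
r 0.06109430055434836 ang 178.43506434377238
```

View pics/g5.png

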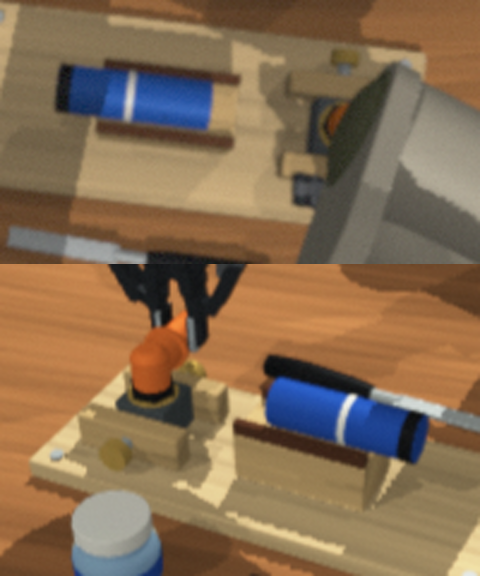

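The spigot points towards the robot (tip near (180,325) in the lower half). I'll turn it 55° more, then regrasp for the tight part.

Call:
{"method": "jog_arm", "body": {"dr": [[0,0,0.12],[0,0,0.12],[0,0,0.12],[0,0,0.12],[0,0,0.12],[0,0,0.12],[0,0,0.12],[0,0,0.12],[0,0,0],[0,0,0]], "slide": [[-0.0074,-0.00045,5e-05],[-0.0074,-0.00045,5e-05],[-0.0074,-0.00045,5e-05],[-0.0074,-0.00045,5e-05],[-0.0074,-0.00045,5e-05],[-0.0074,-0.00045,5e-05],[-0.0074,-0.00045,5e-05],[-0.0074,-0.00045,5e-05],[0,0,0],[0,0,0]], "gripper": [-1,-1,-1,-1,-1,-1,-1,-1,0.2,0.2]}}

```text
time_s: 11.7
position: [0.52, -0.076, 0.0799]
tool_rot: [[-0.831, -0.557, -0.001], [-0.557, 0.831, 0.0], [0.001, 0.0, -1.0]]
ft_force: [0.4, -0.4, 0.2]
grip_width: 0.0503
```

Call:
{"method": "jog_arm", "body": {"dr": [[0,0,0],[0,0,0],[0,0,-0.1496],[0,0,-0.1496],[0,0,-0.1496],[0,0,-0.1496],[0,0,-0.1496],[0,0,-0.1496],[0,0,-0.1496],[0,0,-0.1496]], "slide": [[0,0,-0.025],[0,0,-0.025],[0,0,0],[0,0,0],[0,0,0],[0,0,0],[0,0,0],[0,0,0],[0,0,0],[0,0,0]], "gripper": [0.2,0.2,0.2,0.2,0.2,0.2,0.2,0.2,0.2,0.2]}}

```text
time_s: 12.7
position: [0.5198, -0.0762, 0.1298]
tool_rot: [[0.22, -0.976, -0.001], [-0.976, -0.22, 0.0], [-0.0, 0.001, -1.0]]
ft_force: [-0.1, 0.5, 0.3]
grip_width: 0.0512
```

Call:
{"method": "jog_arm", "body": {"dr": [[0,0,-0.1496],[0,0,-0.1496],[0,0,-0.1496],[0,0,-0.1496],[0,0,-0.1496],[0,0,-0.1496],[0,0,-0.1496],[0,0,-0.1496],[0,0,-0.1496],[0,0,-0.1496]], "slide": [[0,0,0],[0,0,0],[0,0,0],[0,0,0],[0,0,0],[0,0,0],[0,0,0],[0,0,0],[0,0,0],[0,0,0]], "gripper": [0.2,0.2,0.2,0.2,0.2,0.2,0.2,0.2,0.2,0.2]}}

```text
time_s: 13.7
position: [0.5198, -0.0763, 0.1298]
tool_rot: [[0.989, 0.146, -0.001], [0.146, -0.989, 0.0], [-0.001, -0.0, -1.0]]
ft_force: [0.0, -0.5, -0.6]
grip_width: 0.0513
```

Call:
{"method": "jog_arm", "body": {"dr": [[0,0,-0.1496],[0,0,-0.1496],[0,0,-0.1496],[0,0,0],[0,0,0],[0,0,0],[0,0,0],[0,0,0],[0,0,0],[0,0,0]], "slide": [[0,0,0],[0,0,0],[0,0,0],[0,0,0],[0,0,0.025],[0,0,0.025],[0,0,0],[0,0,0],[0,0,0],[0,0,0]], "gripper": [0.2,0.2,0.2,0.2,0.2,0.2,-1,-1,-1,-1], "force": 40}}

```text
time_s: 14.7
position: [0.5204, -0.0757, 0.0806]
tool_rot: [[0.833, 0.553, 0.001], [0.553, -0.833, -0.0], [0.001, 0.0, -1.0]]
ft_force: [1.3, 1.6, -5.7]
grip_width: 0.0232
```

```bash
python3 look.py g6
```

```text
14.8 [-21.2  29.7  91.5   0.   58.8 -54.8] [ 0.5204 -0.0757  0.0805] [ 2.1  2.1 -4.2] 0.023226013184250507
yaw 33.584490103013934
r 0.06141867930204614 ang 123.59887056150681
```

View pics/g6.png

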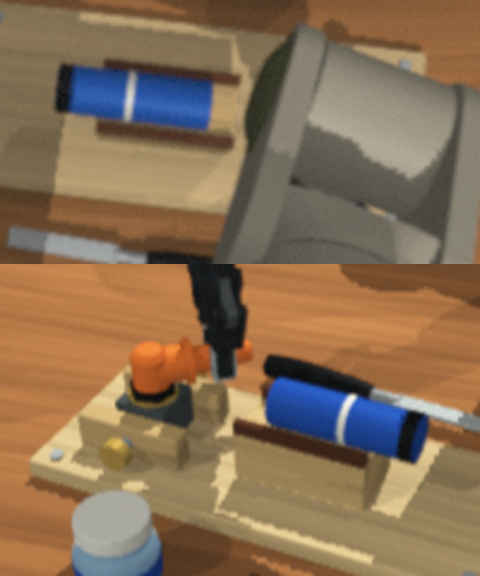

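The grip is good and the spigot is at 123.6°. About 41° remain, so I'll go slowly and stop short first.

Call:
{"method": "jog_arm", "body": {"dr": [[0,0,0.07],[0,0,0.07],[0,0,0.07],[0,0,0.07],[0,0,0.07],[0,0,0.07],[0,0,0.07],[0,0,0.07],[0,0,0.07],[0,0,0]], "slide": [[0.0043,0.00015,3e-05],[0.0043,0.00015,3e-05],[0.0043,0.00015,3e-05],[0.0043,0.00015,3e-05],[0.0043,0.00015,3e-05],[0.0043,0.00015,3e-05],[0.0043,0.00015,3e-05],[0.0043,0.00015,3e-05],[0.0043,0.00015,3e-05],[0,0,0]], "gripper": [-1,-1,-1,-1,-1,-1,-1,-1,-1,-1]}}

```text
time_s: 15.8
position: [0.5571, -0.0649, 0.0803]
tool_rot: [[0.999, -0.045, 0.0], [-0.045, -0.999, 0.001], [0.0, -0.001, -1.0]]
ft_force: [1.0, 5.4, -1.0]
grip_width: 0.0231
```

```bash
python3 look.py g7
```

```text
15.9 [-18.8  32.4  85.8   0.1  61.8 -16.3] [ 0.5571 -0.065   0.0804] [ 1.1  5.8 -0.7] 0.023121759910055467
yaw -2.4576282182397993
r 0.062006100999618556 ang 87.51918005690457
```

View pics/g7.png

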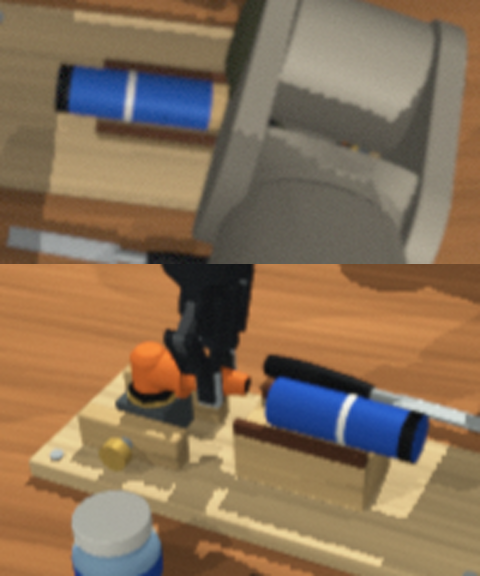

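Call:
{"method": "jog_arm", "body": {"dr": [[0,0,0.03],[0,0,0.03],[0,0,0.025],[0,0,0],[0,0,0],[0,0,0],[0,0,0],[0,0,0],[0,0,0],[0,0,0]], "slide": [[0.0019,0,0],[0.0019,0,0],[0.0015,0.0001,0],[0,0,0],[0,0,0],[0,0,0],[0,0,0],[0,0,0],[0,0,0],[0,0,0]], "gripper": [-1,-1,-1,-1,-1,-1,-1,-1,-1,-1]}}

```text
time_s: 16.9
position: [0.5621, -0.0653, 0.0804]
tool_rot: [[0.992, -0.127, 0.0], [-0.127, -0.992, 0.001], [-0.0, -0.001, -1.0]]
ft_force: [-1.1, 4.7, -1.0]
grip_width: 0.0232
```

```bash
python3 look.py g8; python3 -c "
from h import *
s=observe();print(s['ft_force'],s['wrist_torque'])"
```

```text
17.0 [-18.6  32.8  84.9   0.1  62.2 -11.4] [ 0.5621 -0.0653  0.0804] [ 0.1  6.1 -1.1] 0.02297928282540549
yaw -7.304682752089598
r 0.0621083774033503 ang 82.89955346304042
[ 0.12476341  6.10323497 -1.10426478] [0.9387073  0.13448136 0.39085555]
```

Call:
{"method": "jog_arm", "body": {"dr": [[0,0,0],[0,0,0],[0,0,0],[0,0,0],[0,0,0],[0,0,0],[0,0,0],[0,0,0],[0,0,0],[0,0,0]], "slide": [[0,0,0],[0,0,0],[0,0,-0.04],[0,0,-0.04],[0,-0.038,0],[0,-0.038,0],[0,-0.038,0],[0,-0.038,0],[0,-0.038,0],[0,-0.038,0]], "gripper": [0.2,0.2,0.2,0.2,-1,-1,-1,-1,-1,-1]}}

```text
time_s: 18.0
position: [0.5918, 0.1612, 0.1603]
tool_rot: [[0.992, -0.129, 0.001], [-0.129, -0.992, -0.0], [0.001, 0.0, -1.0]]
ft_force: [0.9, -0.1, -0.7]
grip_width: 0.0002
```

```bash
python3 look.py g9
```

```text
18.1 [ 4.4 31.9 71.2  0.  76.9 11.6] [0.5917 0.1637 0.1601] [-0.  -0.5  0.1] 0.00015931779709092288
yaw -7.144614832217517
r 0.29296414887648675 ang 82.69372909661841
```

View pics/g9.png

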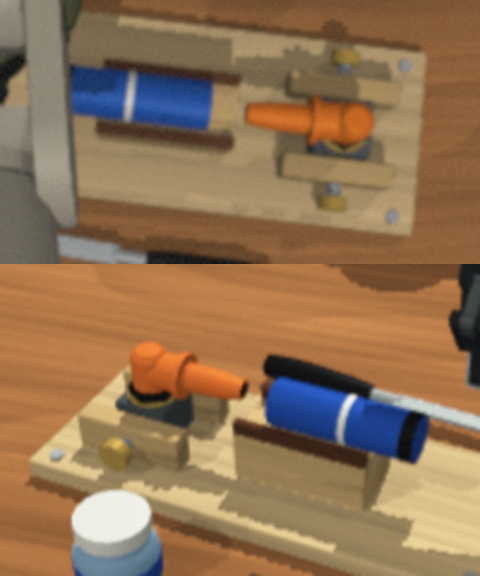

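The spigot (top half: tip at (248,114), collar at (312,120)) looks lined up with the canister (band at (130,97)). Now the angles.

Run:
```python
from h import *
d=np.load("g9_top.npy",allow_pickle=True).item(); hsv=cv2.cvtColor(d["pixels"],cv2.COLOR_BGR2HSV)
for k,lo,hi in(("orange",(0,190,90),(14,255,255)),("blue",(100,120,50),(130,255,255))):
    m=cv2.inRange(hsv,lo,hi); m[:150]=0;m[260:]=0;m[:,:200]=0
    if k=="blue": m[:,:238]=0
    b,s,c=big(m); x0,w=s[0],s[2]; print(k,s)
    P=[]
    for u in range(x0+1,x0+w):
        v=np.where(b[:,u])[0]
        if len(v): P.append((u,v.min(),v.max(),(v.min()+v.max())/2))
    P=np.array(P)
    if k=="orange":
        print(P[:,2]-P[:,1]+1); P=P[1:20]
    W=plane(d,P[:,[0,3]],.085)
    f=np.polyfit(W[:,1],W[:,0],1); a=np.degrees(np.arctan2(1,f[0])); print(k,"angle",a,W[0],W[-1])
    y=np.array([.129,.9917]);x=np.array([.9917,-.129]); A=[.5544,-.1269]
    for q in(W[0],W[-1]): v=q[:2]-A; print(" jig rel x,y",v@x,v@y)
```

```text
orange [313 190  52  20 634]
[ 7.  7.  7.  8.  8.  8.  9.  9. 10.  9. 10. 10. 10. 10. 10. 10. 10. 11.
 11. 11. 11. 11. 11. 11. 12. 18. 18. 18. 17. 15. 14. 15. 15. 15. 16. 16.
 16. 16. 16. 16. 17. 17. 16. 17. 16. 15. 14. 13. 12.  9.  5.]
orange angle 83.35576706222965 [ 0.56312412 -0.04283317  0.085     ] [ 0.55874897 -0.07935887  0.085     ]
 jig rel x,y -0.002192911569567315 0.08449448927077208
 jig rel x,y -0.0018199337707244536 0.0477075587620078
blue [266 181  32  23 614]
blue angle 85.59603463802704 [0.57717624 0.05419996 0.085     ] [ 0.58184316 -0.00672677  0.085     ]
 jig rel x,y -0.0007746926143044031 0.18253496502750588
 jig rel x,y 0.011713031386047276 0.12271595705080103
```

Spigot angle is 83.4° against about 82.6–83.2° for the jig and canister, so it is well within tolerance and needs no more turning. Now I'll lower closed fingers behind the canister and push.

Call:
{"method": "jog_arm", "body": {"dr": [[0,0,0],[0,0,0],[0,0,0],[0,0,0],[0,0,0],[0,0,0],[0,0,0],[0,0,0],[0,0,0],[0,0,0]], "slide": [[0,0,0.025],[0,0,0.025],[0,0,0.024],[0,0,0],[0,0.006,0],[0,0.006,0],[0,0.006,0],[0,0.006,0],[0,0.006,0],[0,0.006,0]], "gripper": [-1,-1,-1,-1,-1,-1,-1,-1,-1,-1]}}

```text
time_s: 19.1
position: [0.587, 0.1239, 0.0862]
tool_rot: [[0.992, -0.129, 0.001], [-0.129, -0.992, 0.0], [0.001, -0.0, -1.0]]
ft_force: [0.4, 1.3, 1.0]
grip_width: 0.0002
```

```bash
python3 look.py g10
```

```text
19.2 [ 0.6 35.2 78.8 -0.  66.   8. ] [0.5869 0.1235 0.0859] [-0.3 -0.  -0.3] 0.0001285724812031697
yaw -7.423132189828051
r 0.25253440472751837 ang 82.6070366912676
```

View pics/g10.png

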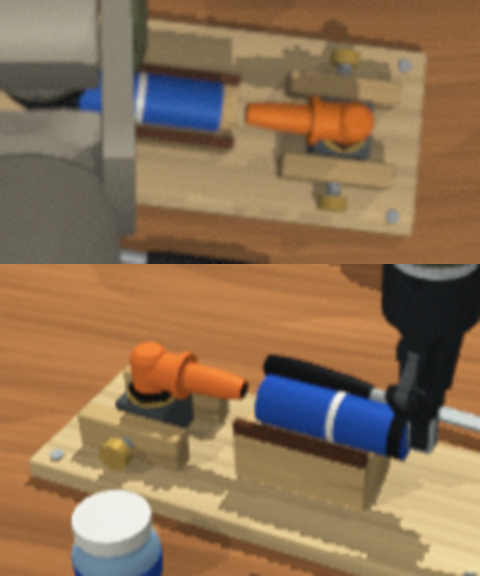

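The canister has moved about 8 mm and lies straight in the cradle. Continuing the push.

Call:
{"method": "jog_arm", "body": {"dr": [[0,0,0],[0,0,0],[0,0,0],[0,0,0],[0,0,0],[0,0,0],[0,0,0],[0,0,0],[0,0,0],[0,0,0]], "slide": [[0,0.006,0],[0,0.006,0],[0,0.006,0],[0,0.006,0],[0,0.006,0],[0,0.006,0],[0,0.006,0],[0,0.006,0],[0,0.006,0],[0,0.006,0]], "gripper": [-1,-1,-1,-1,-1,-1,-1,-1,-1,-1]}}

```text
time_s: 20.2
position: [0.5791, 0.0643, 0.0858]
tool_rot: [[0.992, -0.128, -0.0], [-0.128, -0.992, -0.0], [-0.0, 0.0, -1.0]]
ft_force: [0.1, 0.6, -0.4]
grip_width: -0.0001
```

```bash
python3 look.py g11
```

```text
20.3 [-5.3 33.8 81.8 -0.  64.5  2.1] [0.5791 0.064  0.0858] [ 0.  -0.5  0. ] -0.000219291066695467
yaw -7.427620250436861
r 0.19244973456062398 ang 82.61686219208569
```

View pics/g11.png

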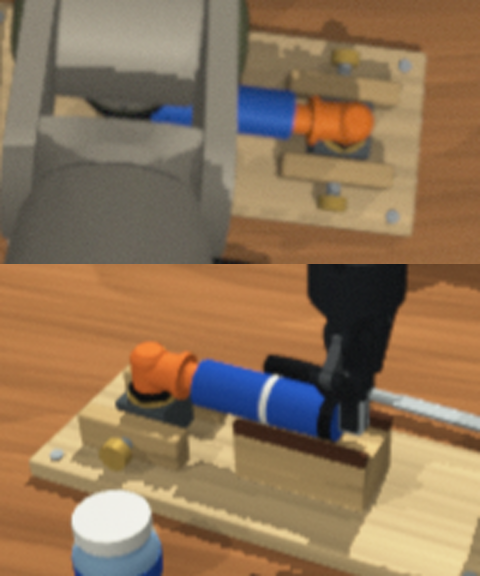

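The canister is over the spigot with about a 10 mm gap left to the collar (top half: mouth at x≈296, collar at x≈310). I'll close it slowly and watch the force.

Call:
{"method": "jog_arm", "body": {"dr": [[0,0,0],[0,0,0],[0,0,0],[0,0,0],[0,0,0],[0,0,0],[0,0,0],[0,0,0],[0,0,0],[0,0,0]], "slide": [[0,0.0015,0],[0,0.0015,0],[0,0.0015,0],[0,0.0015,0],[0,0.0015,0],[0,0.0015,0],[0,0.0015,0],[0,0,0],[0,0,0],[0,0,0]], "gripper": [-1,-1,-1,-1,-1,-1,-1,-1,-1,-1]}}

```text
time_s: 21.3
position: [0.5778, 0.0544, 0.0858]
tool_rot: [[0.992, -0.128, -0.0], [-0.128, -0.992, -0.0], [-0.0, 0.0, -1.0]]
ft_force: [-0.3, -0.5, 0.4]
grip_width: -0.0003
```

```bash
python3 look.py g12
```

```text
21.4 [-6.3 33.6 82.2 -0.  64.2  1.1] [0.5779 0.0544 0.0858] [-0.4  0.3  0.1] -6.427921608923902e-05
yaw -7.378690231299337
r 0.18282451864909105 ang 82.62974025956575
```

View pics/g12.png

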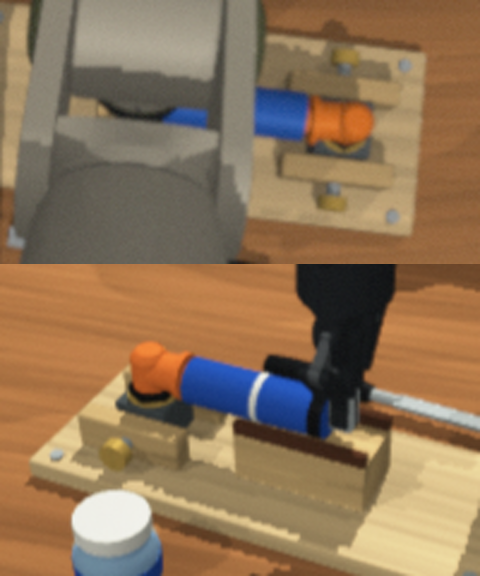

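Almost home, with no contact force yet. A few mm more at 1 mm steps.

Call:
{"method": "jog_arm", "body": {"dr": [[0,0,0],[0,0,0],[0,0,0],[0,0,0],[0,0,0],[0,0,0],[0,0,0],[0,0,0],[0,0,0],[0,0,0]], "slide": [[0,0.001,0],[0,0.001,0],[0,0.001,0],[0,0,0],[0,0,0],[0,0,0],[0,0,0],[0,0,0],[0,0,0],[0,0,0]], "gripper": [-1,-1,-1,-1,-1,-1,-1,-1,-1,-1]}}

```text
time_s: 22.4
position: [0.5775, 0.0514, 0.0858]
tool_rot: [[0.992, -0.128, -0.0], [-0.128, -0.992, -0.0], [-0.0, 0.0, -1.0]]
ft_force: [-0.0, 0.1, -0.7]
grip_width: 0.0003
```

```bash
python3 look.py g13
```

```text
22.5 [-6.6 33.5 82.3  0.  64.2  0.8] [0.5774 0.0515 0.0858] [0.3 0.2 0.3] 0.00018039234525641938
yaw -7.378749668812762
r 0.17983482339030954 ang 82.63694981245946
```

Call:
{"method": "jog_arm", "body": {"dr": [[0,0,0],[0,0,0],[0,0,0],[0,0,0],[0,0,0],[0,0,0],[0,0,0],[0,0,0],[0,0,0],[0,0,0]], "slide": [[0,0.0005,0],[0,0.0005,0],[0,0.0005,0],[0,0.0005,0],[0,0,0],[0,0,0],[0,0,0],[0,0,0],[0,0,0],[0,0,0]], "gripper": [-1,-1,-1,-1,-1,-1,-1,-1,-1,-1]}}

```text
time_s: 23.5
position: [0.5772, 0.0494, 0.0858]
tool_rot: [[0.992, -0.128, -0.0], [-0.128, -0.992, -0.0], [-0.0, 0.0, -1.0]]
ft_force: [0.1, 0.6, 0.2]
grip_width: -0.0
```

```bash
python3 look.py g14
```

```text
23.6 [-6.8 33.5 82.3 -0.  64.2  0.6] [0.5772 0.0494 0.0858] [-0.2  0.2 -0.2] 0.000265809732378952
yaw -7.380330016900683
r 0.17779370117486756 ang 82.63240840516862
```

View pics/g14.png

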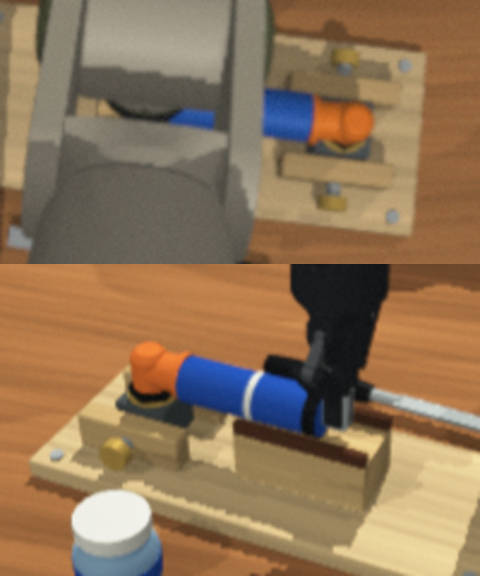

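Call:
{"method": "jog_arm", "body": {"dr": [[0,0,0],[0,0,0],[0,0,0],[0,0,0],[0,0,0],[0,0,0],[0,0,0],[0,0,0],[0,0,0],[0,0,0]], "slide": [[0,0.0005,0],[0,0.0005,0],[0,0.0005,0],[0,0.0005,0],[0,0,0],[0,0,0],[0,0,0],[0,0,0],[0,0,0],[0,0,0]], "gripper": [-1,-1,-1,-1,-1,-1,-1,-1,-1,-1]}}

```text
time_s: 24.6
position: [0.5768, 0.0488, 0.0858]
tool_rot: [[0.992, -0.128, -0.0], [-0.128, -0.992, 0.002], [-0.0, -0.002, -1.0]]
ft_force: [0.9, 8.3, 0.3]
grip_width: 0.0001
```

Force rose to 8 N and the advance stopped at r≈0.177, exactly the predicted contact. I'll back off and check.

Call:
{"method": "jog_arm", "body": {"dr": [[0,0,0],[0,0,0],[0,0,0],[0,0,0],[0,0,0],[0,0,0],[0,0,0],[0,0,0],[0,0,0],[0,0,0]], "slide": [[0,-0.005,0],[0,-0.02,0],[0,-0.03,0],[0,-0.03,0],[0,-0.03,-0.03],[0,-0.03,-0.03],[0,-0.03,-0.03],[0,-0.03,-0.03],[0,0,0],[0,0,0]], "gripper": [-1,-1,-1,-1,-1,-1,-1,-1,-1,-1]}}

```text
time_s: 25.6
position: [0.6031, 0.2509, 0.2056]
tool_rot: [[0.992, -0.128, 0.0], [-0.128, -0.992, -0.001], [0.0, 0.001, -1.0]]
ft_force: [0.4, 0.5, -0.6]
grip_width: 0.0003
```

```bash
python3 look.py g15
python3 - <<'E'
from h import *
d=np.load("g15_top.npy",allow_pickle=True).item(); hsv=cv2.cvtColor(d["pixels"],cv2.COLOR_BGR2HSV)
A=np.array([.5544,-.1269]);y=np.array([.129,.9917]);x=np.array([.9917,-.129])
m=cv2.inRange(hsv,(100,120,50),(130,255,255)); m[:170]=0;m[240:]=0;m[:,:230]=0
ys,xs=np.where(m)
P=np.array([(u,(np.where(m[:,u])[0].min()+np.where(m[:,u])[0].max())/2) for u in np.unique(xs)],float)
W=plane(d,P,.085)[:,:2]-A
j=np.c_[W@x,W@y]; print(j[::6].round(4)); print("mouth y",j[-1], "slope",np.polyfit(j[:,1],j[:,0],1))
E
```

```text
25.7 [12.1 33.8 59.8 -0.  86.5 19.6] [0.6029 0.2498 0.2044] [ 0.1  0.2 -0.9] -3.1823834123808745e-06
yaw -7.429042172172207
r 0.3797614833953285 ang 82.66661870967964
[[-0.0149  0.1544]
 [-0.0002  0.1439]
 [ 0.0013  0.1318]
 [ 0.0007  0.1195]
 [ 0.0114  0.1084]
 [ 0.0004  0.0888]
 [ 0.0008  0.0766]
 [ 0.0003  0.0643]
 [-0.0003  0.052 ]
 [ 0.0012  0.0398]]
mouth y [0.00782219 0.03630176] slope [-0.01606516  0.00185755]
```

View pics/g15.png

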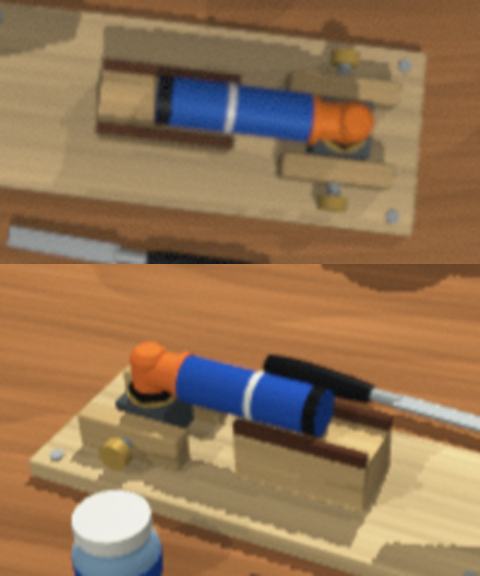

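The canister sits against the collar (top half, x≈312), with its mouth measured 36 mm from the axis and its axis within about 1° of the jig's. The robot is clear, so I'm handing in.

```bash
python3 -c "
from rig import env
print(env.close_job())"
```

```text
the job is handed in; nothing more can be done
None
```

I screwed the elbow in clockwise by about 350°, using three grips on the spigot. I then pushed the canister along its cradle onto the spigot with closed fingers and handed the job in at about 26 s of the 64 s; no verdict is reported.

- **Elbow angle:** after I let go, the top camera gave the spigot's direction as 83.4°, against 82.6° for the jig, about 0.01 rad apart. I took it to be tight from counting the turn and from 0.39 N m about the vertical still showing on the wrist at the end. The side force stayed near zero rather than the 11 N quoted, because the fingers gripped the spigot instead of pushing it.
- **Canister home:** the push met 8 N at the expected position. The mouth then measured 36 mm from the screw axis, which is where the collar face is, and the canister's axis was about 1° from the jig's. An earlier camera reading of the canister's angle (85.6°) disagreed by about 3°, because the blue mask picked up stray pixels; I discarded it.
- **Other things:** the chisel and the glue pot looked undisturbed in the last pictures. The try square was outside those cropped views, but the arm did not go near it at low height. Nothing was touching the robot at hand-in.

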